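# Sweep the loose caps off the bathroom ledge into the flip-top caddy

## Task

Clear the three loose screw caps off the tiled ledge: with the fingertips, sweep them along the tiles and over the ledge's front edge into the open caddy standing against it, without picking any of them up. When all three are in the caddy, push its lid over so that it drops shut. Leave everything else on the ledge where it is.

Things in the scene. Friction and masses are not known exactly. Their poses are not given: they have to be found in the camera images.
- cap_wide_center (a point): centre (half-way up) of the wide loose white screw cap, a round ribbed disc 34 mm across and 14 mm tall, 10 to 20 g, lying on the ledge closed side up; it slides when pushed low on its side
- cap_mid_center (a point): centre (half-way up) of the mid loose white screw cap, a round ribbed disc 30 mm across and 16 mm tall, 10 to 20 g, lying on the ledge closed side up; it slides when pushed low on its side
- cap_narrow_center (a point): centre (half-way up) of the narrow loose white screw cap, a round ribbed disc 28 mm across and 18 mm tall, 10 to 20 g, lying on the ledge closed side up; it slides when pushed low on its side
- ledge: the fixed ledge of cream tile, 340 mm deep in x, 920 mm long in y, its flat top 100 mm above the counter (the counter is the work surface at height 0), with a 45 mm upstand along the back and the left end; axes parallel to the world's; origin at the centre of its underside, so its straight front edge (towards the robot, no lip) lies 170 mm from the origin along -x
- caddy: the fixed white plastic caddy, an open-topped bin standing on the counter against the ledge's front face (gap 2 mm): 110 mm in x, 180 mm in y, rim 92 mm above the counter (8 mm below the top of the ledge), walls 3 mm; axes parallel to the world's; origin at the centre of its underside
- lid (a joint): angle of the caddy's flip-top lid, rad: 0 shut, 1.57 upright, 1.75 open against its stop, leaning back towards the robot. The hinge runs along y on top of the rim on the robot's side, 55 mm from the caddy's origin along -x. The lid is a flat plate 110 by 180 mm, 5 mm thick, 80 g, with a small raised thumb lip on its outside near the free edge; it turns freely: once pushed past upright (away from the robot) it drops shut by itself
- lid_edge (a point): middle of the lid's free edge, 110 mm from the hinge: the top of the lid while it stands open (about 200 mm above the counter), next to the ledge when shut
- mug: bystander: red plastic mug with one handle, 76 mm across, 90 mm tall, upright; origin at the centre of its underside
- brush_holder: bystander: glass tumbler holding two toothbrushes, 70 mm across, about 205 mm tall with the brushes; origin at the centre of its underside
- hairbrush: bystander: small round black plastic hairbrush lying bristles up, 165 mm long along its x, head 64 mm across centred 50 mm along +x, 30 mm tall; origin on its underside between head and handle
- tongue_cleaner: bystander: U-shaped steel tongue cleaner lying flat, 145 mm long along its x, 55 mm wide, 5 to 9 mm thick; origin on its underside at mid-length
- lens_case: bystander, to be kept: white contact-lens case of two round pots joined side by side, 68 mm along its y, 32 mm along its x, 16 mm tall; origin at the centre of its underside
- nail_brush: bystander: wooden nail brush, 66 mm along its y, 34 mm along its x, 26 mm tall; origin at the centre of its underside

How it is judged:
On the way, in this order (a step that is already met when the one before it is completed fails the run):
1. all three caps lie in the caddy while its lid still stands open (x of cap_wide_center in the frame of caddy between -0.055 and 0.055 m and y of cap_wide_center in the frame of caddy between -0.09 and 0.09 m and z of cap_wide_center in the frame of caddy between 0 and 0.08 m and x of cap_mid_center in the frame of caddy between -0.055 and 0.055 m and y of cap_mid_center in the frame of caddy between -0.09 and 0.09 m and z of cap_mid_center in the frame of caddy between 0 and 0.08 m and x of cap_narrow_center in the frame of caddy between -0.055 and 0.055 m and y of cap_narrow_center in the frame of caddy between -0.09 and 0.09 m and z of cap_narrow_center in the frame of caddy between 0 and 0.08 m and value of joint lid above 1.2 rad), for 0.2 s.
2. the lid is shut (value of joint lid below 0.06 rad), for 0.2 s.
At the end, for the whole second after the job is handed in: All three caps are inside the caddy (centres within its walls and at least 12 mm below the rim), the lid is shut (angle under 0.06 rad) and at rest, and each of the other things on the ledge is within 20 mm of where it stood (x of cap_wide_center in the frame of caddy between -0.055 and 0.055 m and y of cap_wide_center in the frame of caddy between -0.09 and 0.09 m and z of cap_wide_center in the frame of caddy between 0 and 0.08 m and x of cap_mid_center in the frame of caddy between -0.055 and 0.055 m and y of cap_mid_center in the frame of caddy between -0.09 and 0.09 m and z of cap_mid_center in the frame of caddy between 0 and 0.08 m and x of cap_narrow_center in the frame of caddy between -0.055 and 0.055 m and y of cap_narrow_center in the frame of caddy between -0.09 and 0.09 m and z of cap_narrow_center in the frame of caddy between 0 and 0.08 m and value of joint lid below 0.06 rad and velocity of joint lid between -0.05 and 0.05 rad/s and distance of each of mug, brush_holder, hairbrush, tongue_cleaner, lens_case, nail_brush from where it was at the start of the episode below 0.02 m); the robot touches nothing.
It fails at once if a cap is lifted: its centre rises more than 30 mm above the tiles (z of any of cap_wide_center, cap_mid_center, cap_narrow_center in the frame of ledge above 0.13 m).
It fails at once if another thing on the ledge is shifted by more than 20 mm (distance of any of mug, brush_holder, hairbrush, tongue_cleaner, lens_case, nail_brush from where it was at the start of the episode above 0.02 m).
It fails at once if the mug or the toothbrush glass is tipped by more than 0.3 rad (angle between any of mug, brush_holder's own z axis and vertical above 0.3 rad).
It also fails if it takes over 72 s, if anything falls off the work surface, if the arm or the gripper's body presses on something with over 40 N, if the wrist force passes 120 N, or if a joint passes its speed limit or range.

## Robot

A 6-joint arm with a two-finger parallel gripper is mounted at the origin on the work surface. World frame = base frame: x ahead of the robot, y to its left, z up, the work surface at z = 0. Lengths are in m, angles in rad, forces in N, time in s.
With the tool pointing down it reaches from about 0.375 to 0.975 m from the base axis. Payload 3.8 kg.
Tool frame: the origin (TCP) lies midway between the tips of the shut fingers; the grasp point (between the pads) lies ctrl.grip_point_offset behind it (ctrl.grip_point_offset is the distance from the TCP to the grasp point, in m); z points along the fingers, x is the direction in which the jaws open and shut, and the axes are right-handed (so a half turn about z gives the same grasp; the last joint's range is limited). The gripper opens to 88 mm and grips with 3 to 60 N. Pads are 18 mm wide; open, the fingers measure 123 mm over their backs; the gripper's body (75 mm by 187 mm) begins 45 mm behind the grasp point.
Start: joints at [-1.294, 0.264, 1.604, -0, 1.274, -0.037], TCP at [0.208, -0.642, 0.212] pointing down, gripper open.
Joint ranges: [-2.63, 2.63], [-0.94, 2.18], [0.31, 2.57], [-1.31, 4.45], [0, 2.66], [-2.55, 2.55]. Speed limits (rad/s): [2.57, 2.57, 3.14, 3.14, 3.14, 3.14].

## Interface

Orientations are given as a unit quaternion [x, y, z, w].
In Python, from plant import ctrl gives the robot as it stands.
- The arm moves only by the shell command python3 -m pendant 'ROWS' [FORCE]. ROWS is JSON, a list of rows, each a list of 5 numbers: the shift along the world's x, y, z in mm, then the turn about the world's z in degrees, then the opening in per cent of the stroke, from 0 (shut) to 100 (fully open). A call has 1 to 10 rows; each row is the pose to reach, as a shift and turn from the pose measured when the call began; what a row does not reach only later rows make up. A row lasts 1/12 s, in which the tool goes at most 41.7 mm and 7.16 degrees, less where a joint would pass 70% of its speed; a pose out of reach is approached as far as the arm can. A call with a gripper value outside its range is refused whole. The fingers move at their own pace and stop on an object; FORCE is the grip in N (left out, the last holds). Time passes only in rows, so rows that repeat a pose let the fingers close. It gives the time, the measured TCP pose, the force and the opening at its end, in the units of the state.
- ctrl.sense(): the state, without advancing time (a new reading comes with each control period).
- ctrl.grab_frame(name): name is "scene" or "top"; returns (picture, depth): 384x512x3 uint8, red, green, blue; 384x512 float32, m along the optical axis (not along the pixel's ray), 0 where there is no reading.
- ctrl.calibration(name): a dict with "mtx" (3x3 intrinsics, pixels), "k1" (the pictures are not rectified: a ray, as slopes to the right and down, at radius r is drawn at 1 + k1 r^2 times it, then the intrinsics apply), "view" (4x4, takes a point from world to camera coordinates). Camera axes: x right, y down, z forward; pixel columns grow to the right and rows downward; lengths in m; the calibration is good to about 2 mm. A picture is of the moment at which its call begins. calibration takes no time and is no camera call.
- ctrl.finish_job(): hands the job in, once; it reports no verdict.
Trained networks look in the newest picture that a camera, given by its name, has taken for a name from the list of things; names that differ only in an ending like _2 or _b are one class to them, and where a whole thing is asked for, a point or a joint stands for the part that bears it (a point fixed in the world has none). Each returns a list of dicts, best first, with "score" (0 to 1); they miss things now and then, are a little off and sometimes report something else, mostly with a low value. They report only what shows in the picture. A call takes as long as a camera call.
- ctrl.look_for(label, camera): "extent" ([left, top, width, height] in pixels, round what is visible of it).
- ctrl.cut_out(label, camera): "pixels" (384x512 bool, what is visible of it) and "extent" ([left, top, width, height] in pixels, round what is visible of it).
The state is a dict: "time_s": time; "joints": joint angles; "joint_vel": joint speeds; "joint_efforts": joint torques, N m; "tool_pos": TCP position; "tcp_rot": TCP orientation; "contact_force": force on the tool from outside, world axes, zero at the start; "ft_torque": the same for the moment, N m; "width": finger opening in m.
Only numpy, scipy, OpenCV 4.12 (cv2) and the standard library are available. Lean on these libraries where they do the work, as an engineer would, in place of code of your own. Each camera call takes 0.05 s, during which the arm holds its last target.

## Working session

There is one attempt and no reset: what is moved stays moved. The work goes in short steps, Python scripts to look and compute and a shell command to move; the robot and the scene stay as the last step left them, time stands still between calls to the robot, and variables do not carry over. Pictures are saved under pics/ and viewed, and the job is handed in when it is done.

```bash
mkdir -p pics
cat > h.py <<'E'
import numpy as np, cv2
from plant import ctrl
def save(name,fn):
    im,d=ctrl.grab_frame(name); cv2.imwrite('pics/'+fn,im[:,:,::-1]); return im,d
def unproj(name,u,v,d):
    c=ctrl.calibration(name);K=np.array(c['mtx']);k1=c['k1'];V=np.array(c['view'])
    u=np.atleast_1d(u).astype(float);v=np.atleast_1d(v).astype(float);d=np.atleast_1d(d)
    xd=(u-K[0,2])/K[0,0];yd=(v-K[1,2])/K[1,1];x,y=xd.copy(),yd.copy()
    for _ in range(20):
        f=1+k1*(x*x+y*y);x=xd/f;y=yd/f
    P=np.stack([x*d,y*d,d,np.ones_like(d)])
    return (np.linalg.inv(V)@P)[:3].T
def proj(name,p):
    c=ctrl.calibration(name);K=np.array(c['mtx']);k1=c['k1'];V=np.array(c['view'])
    q=V@np.append(p,1);x,y=q[0]/q[2],q[1]/q[2];f=1+k1*(x*x+y*y)
    return K[0,0]*x*f+K[0,2],K[1,1]*y*f+K[1,2]
E
python3 - <<'E'
from h import *
im,d=save('top','t0.png'); im2,d2=save('scene','s0.png')
for n,D in(('top',d),('scene',d2)):
  for l in ['cap_wide_center','cap_mid_center','cap_narrow_center','caddy','lid','mug','brush_holder','hairbrush','tongue_cleaner','lens_case','nail_brush']:
    for r in ctrl.cut_out(l,n)[:3]:
        v,u=np.nonzero(r['pixels']&(D>0))
        if len(u)==0: continue
        P=unproj(n,u,v,D[v,u]); print(n,l,round(r['score'],2),r['extent'],np.round(np.median(P,0),3),np.round(np.percentile(P,3,axis=0),3),np.round(np.percentile(P,97,axis=0),3))
E
```

```text
top cap_wide_center 0.52 [207.6, 193.4, 17.1, 16.0] [0.603 0.108 0.114] [0.589 0.095 0.104] [0.619 0.122 0.117]
top cap_wide_center 0.17 [216.7, 274.0, 94.1, 19.3] [0.422 0.01  0.165] [ 0.408 -0.073  0.093] [0.438 0.091 0.201]
top cap_mid_center 0.72 [260.7, 193.2, 13.3, 12.4] [ 0.603 -0.006  0.116] [ 0.592 -0.017  0.113] [0.615 0.006 0.119]
top cap_narrow_center 0.54 [321.2, 182.3, 13.8, 12.9] [ 0.62  -0.148  0.117] [ 0.609 -0.161  0.1  ] [ 0.634 -0.136  0.12 ]
top caddy 0.56 [218.0, 224.8, 93.1, 65.8] [0.473 0.009 0.005] [ 0.413 -0.077  0.   ] [0.542 0.095 0.199]
top lid 0.92 [218.9, 269.9, 89.2, 22.7] [0.422 0.007 0.163] [ 0.407 -0.073  0.092] [0.438 0.09  0.201]
top lid 0.4 [65.3, 69.6, 401.1, 163.2] [ 0.709 -0.006  0.1  ] [ 0.549 -0.451  0.092] [0.889 0.438 0.144]
top mug 0.95 [293.2, 98.5, 55.7, 44.5] [ 0.779 -0.147  0.143] [ 0.737 -0.183  0.101] [ 0.809 -0.087  0.19 ]
top mug 0.39 [60.3, 68.8, 409.0, 164.5] [ 0.708 -0.007  0.1  ] [ 0.549 -0.451  0.092] [0.889 0.438 0.144]
top hairbrush 0.98 [139.7, 137.7, 28.9, 68.0] [0.71  0.247 0.116] [0.604 0.228 0.1  ] [0.752 0.281 0.127]

[... 1471 characters left out ...]
2 -0.089  0.192]
scene brush_holder 0.88 [315.7, 191.6, 45.3, 70.4] [0.79  0.062 0.18 ] [0.752 0.028 0.107] [0.815 0.1   0.299]
scene hairbrush 0.83 [351.4, 156.7, 63.2, 52.0] [0.721 0.242 0.118] [0.611 0.226 0.109] [0.755 0.277 0.13 ]
scene hairbrush 0.67 [199.1, 247.4, 57.8, 63.7] [ 0.764 -0.145  0.151] [ 0.739 -0.184  0.105] [ 0.812 -0.088  0.192]
scene tongue_cleaner 0.56 [101.8, 245.3, 29.8, 75.6] [ 0.668 -0.323  0.107] [ 0.606 -0.353  0.103] [ 0.742 -0.285  0.111]
scene lens_case 0.49 [237.5, 242.9, 20.1, 20.2] [ 0.722 -0.081  0.117] [ 0.71  -0.095  0.106] [ 0.74  -0.065  0.12 ]
scene nail_brush 0.59 [289.9, 212.5, 31.4, 22.8] [0.721 0.043 0.127] [0.7   0.018 0.101] [0.735 0.076 0.13 ]
```

View pics/t0.png

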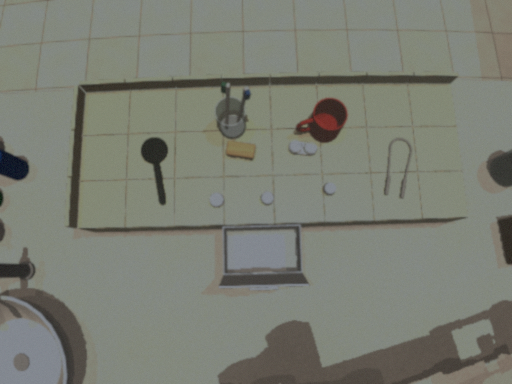

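View pics/s0.png

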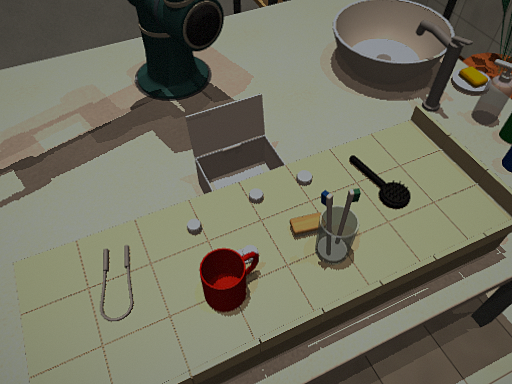

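Run:
```python
from h import *
s=ctrl.sense(); print(s['tool_pos'],s['tcp_rot'],s['width'],s['time_s'],ctrl.grip_point_offset)
```

```text
[ 0.20836862 -0.64203947  0.21169096] [ 8.08895806e-01 -5.87952018e-01  1.76049349e-05 -1.72066246e-05] 0.0882426131354562 1.2 0.0187
```

The top view shows the wide cap at (217,200), the mid cap at (267,198) and the narrow cap at (329,188). The caddy spans columns 222–301 with its lid open at row 280. The scene view agrees: three caps near the front edge, lens case hidden beside the mug. The network's positions match both pictures; now the edges.

Run:
```python
from h import *
im,d=ctrl.grab_frame('top'); v,u=np.nonzero(d>0); P=unproj('top',u,v,d[v,u])
for y0 in(-.3,-.2,.15,.2,.3):
    m=(abs(P[:,1]-y0)<.02)&(abs(P[:,2]-.1)<.006)&(P[:,0]>.4); print('edge',y0,np.round(P[m,0].min(),4))
m=(abs(P[:,2]-.092)<.006)&(P[:,0]>.46)&(P[:,0]<.53)&(abs(P[:,1])<.15); q=P[m][:,1]; print('rim y',np.round([q.min(),q.max()],3),np.sort(np.round(q,3))[::6])
m=(abs(P[:,2])<.008)&(P[:,0]>.45)&(P[:,0]<.52)&(abs(P[:,1])<.08);print(np.round(P[m].mean(0),3))
```

```text
edge -0.3 0.5485
edge -0.2 0.5476
edge 0.15 0.5477
edge 0.2 0.5472
edge 0.3 0.5491
rim y [-0.08   0.098] [-0.08  -0.08  -0.079 -0.079 -0.079 -0.078 -0.077 -0.077 -0.077  0.095
  0.095  0.095  0.095  0.096  0.096  0.097  0.097  0.098  0.098  0.098]
[0.485 0.001 0.003]
```

```bash
python3 -m pendant '[[40,60,0,-7,60],[80,120,0,-14,18],[110,160,0,-18,18],[135,195,0,-18,18],[160,230,0,-18,18],[185,265,0,-18,18],[210,300,0,-18,18],[235,335,0,-18,18],[260,370,0,-18,18],[285,400,0,-18,18]]'
```

```text
time_s: 2.08
tool_pos: [0.4493, -0.2998, 0.2121]
tcp_rot: [-0.707, 0.707, -0.0, 0.0]
contact_force: [1.2, -0.4, -0.3]
width: 0.0238
```

```bash
python3 -m pendant '[[35,15,0,0,18],[70,30,0,0,18],[105,50,0,0,18],[140,75,0,0,18],[170,105,0,0,18],[200,135,0,0,18],[206,175,0,0,18],[206,215,0,0,18],[206,255,0,0,18],[206,292,0,0,18]]'
```

```text
time_s: 2.92
tool_pos: [0.6553, -0.0054, 0.2119]
tcp_rot: [-0.707, 0.707, -0.0, 0.0]
contact_force: [-0.1, 0.3, -0.3]
width: 0.016
```

```bash
python3 -m pendant '[[0,0,0,0,18],[0,0,-35,0,18],[0,0,-65,0,18],[0,0,-85,0,18],[0,0,-85,0,18]]'
python3 - <<'E'
from h import *
save('top','t1.png'); save('scene','s1.png')
E
```

```text
time_s: 3.33
tool_pos: [0.6511, -0.0055, 0.1209]
tcp_rot: [0.707, -0.707, -0.003, 0.003]
contact_force: [-0.9, -0.6, -1.2]
width: 0.0162
```

View pics/s1.png

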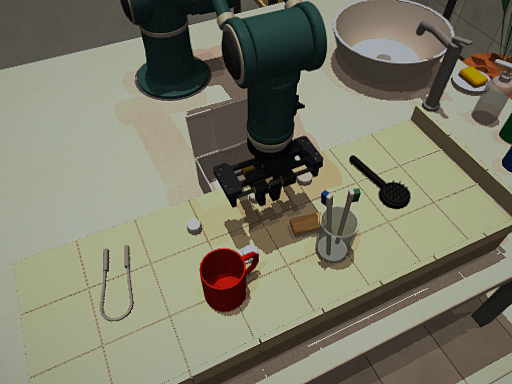

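Run:
```python
from h import *
print(ctrl.sense()['tool_pos'])
```

```text
[ 0.6547155  -0.00585882  0.12626875]
```

The scene view shows the closed-in fingers at about (262,190), just behind the mid cap and clear of the mug and nail brush. Lowering to the tiles next.

```bash
python3 -m pendant '[[0,-2,-10,0,18],[0,-2,-18,0,18],[0,-2,-22,0,18],[0,-2,-22,0,18],[-8,-2,-22,0,18],[-16,-2,-22,0,18],[-24,-2,-22,0,18],[-32,-2,-22,0,18],[-40,-2,-22,0,18],[-48,-2,-22,0,18]]'
```

```text
time_s: 4.27
tool_pos: [0.6057, -0.0078, 0.1045]
tcp_rot: [-0.707, 0.707, 0.0, -0.001]
contact_force: [-0.1, -0.5, -0.3]
width: 0.0156
```

```bash
python3 -m pendant '[[-9,0,0,0,18],[-18,0,0,0,18],[-27,0,0,0,18],[-36,0,0,0,18],[-45,0,0,0,18],[-54,0,0,0,18],[-63,0,0,0,18],[-72,0,0,0,18],[-78,0,0,0,18],[-78,0,0,0,18]]'
python3 - <<'E'
from h import *
save('top','t2.png'); save('scene','s2.png')
E
```

```text
time_s: 5.1
tool_pos: [0.5262, -0.0078, 0.1043]
tcp_rot: [-0.707, 0.707, 0.001, -0.001]
contact_force: [-0.6, 0.4, 0.3]
width: 0.016
```

View pics/s2.png

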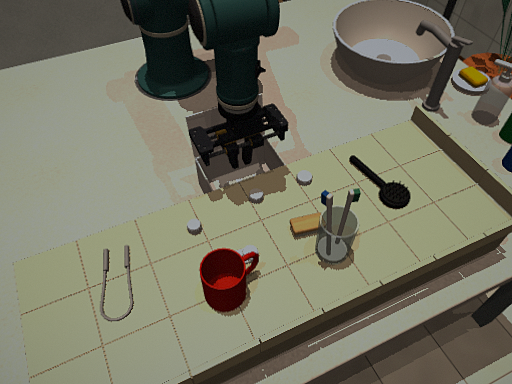

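The mid cap still appears at about (257,197), so the sweep missed it. Checking closely.

Run:
```python
from h import *
a=cv2.imread('pics/s2.png');b=cv2.imread('pics/s0.png');s1=cv2.imread('pics/s1.png')
f=lambda i:cv2.resize(i[130:230,180:330],None,fx=2.6,fy=2.6,interpolation=cv2.INTER_CUBIC)
t=cv2.resize(cv2.imread('pics/t2.png')[170:300,190:345],(390,260+67))
cv2.imwrite('pics/c2.png',np.vstack([np.hstack([f(a),f(b)]),np.hstack([f(s1),cv2.resize(t,(390,260))])]))
im,d=ctrl.grab_frame('scene')
for l in ['cap_wide_center','cap_mid_center','cap_narrow_center']:
    for r in ctrl.cut_out(l,'scene')[:3]:
        v,u=np.nonzero(r['pixels']&(d>0))
        if len(u)==0: continue
        P=unproj('scene',u,v,d[v,u]); print(l,round(r['score'],2),r['extent'],np.round(np.median(P,0),3),np.round(np.percentile(P,3,axis=0),3),np.round(np.percentile(P,97,axis=0),3))
```

```text
cap_wide_center 0.75 [298.1, 171.7, 14.3, 15.7] [0.609 0.105 0.115] [0.591 0.093 0.101] [0.621 0.12  0.118]
cap_mid_center 0.7 [248.2, 186.5, 17.0, 16.7] [ 0.61  -0.009  0.117] [ 0.595 -0.02   0.106] [0.62  0.003 0.12 ]
cap_narrow_center 0.64 [189.1, 220.0, 12.8, 14.9] [ 0.63  -0.152  0.119] [ 0.614 -0.163  0.106] [ 0.637 -0.141  0.122]
cap_narrow_center 0.57 [199.3, 246.4, 58.7, 65.2] [ 0.763 -0.145  0.151] [ 0.739 -0.184  0.105] [ 0.812 -0.091  0.192]
cap_narrow_center 0.55 [292.5, 212.5, 29.1, 21.4] [0.722 0.044 0.127] [0.704 0.019 0.106] [0.736 0.073 0.13 ]
```

View pics/c2.png

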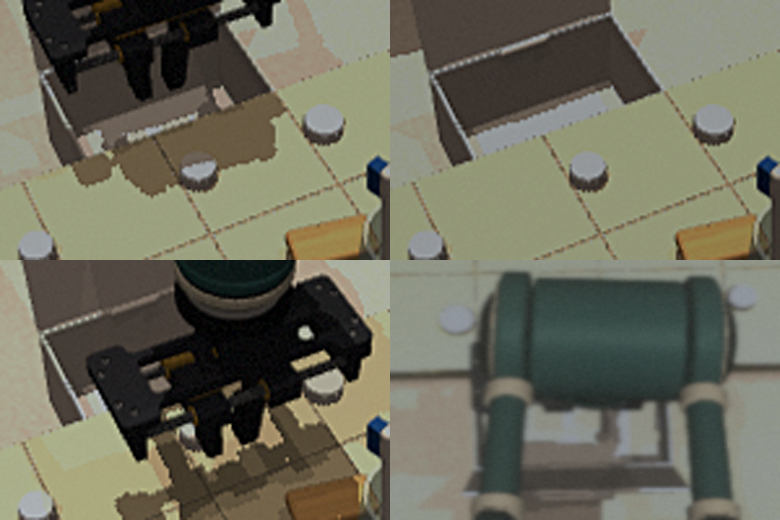

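Run:
```python
from h import *
s=ctrl.sense();print(s['tool_pos'],s['tcp_rot'],s['joints'],s['width'])
p=s['tool_pos'];
for q in (p,[.655,-.0055,.126],[.526,-.008,.125],[.526,-.008,.14]):print(proj('scene',q))
im,d=ctrl.grab_frame('scene');cv2.imwrite('pics/c3.png',cv2.resize(im[90:210,180:330,::-1],None,fx=5,fy=5,interpolation=cv2.INTER_NEAREST))
v,u=np.nonzero(d>0);P=unproj('scene',u,v,d[v,u])
m=(abs(P[:,0]-p[0])<.02)&(abs(P[:,1]-p[1])<.04)&(P[:,2]<.2)&(P[:,2]>.07)
for a in P[m][np.argsort(P[m][:,2])][:40:3]:print(np.round(a,3))
```

```text
[ 0.52826383 -0.00783012  0.10464805] [-7.06963251e-01  7.07250162e-01  1.89618224e-04 -3.67340114e-04] [-6.17607974e-02  8.17823285e-02  2.02461126e+00 -3.47898126e-04
  1.03596979e+00  1.50961872e+00] 0.015953413219493316
(np.float64(240.47838664552003), np.float64(171.8356900067128))
(np.float64(267.23411633552445), np.float64(207.7129711722559))
(np.float64(239.73874210475287), np.float64(164.9848997961273))
(np.float64(239.5498460843301), np.float64(160.29603854698902))
[0.539 0.015 0.091]
[ 0.542 -0.013  0.095]
[0.548 0.021 0.1  ]
[ 0.548 -0.008  0.101]
[0.537 0.004 0.133]
[ 0.536 -0.021  0.135]
[ 0.521 -0.     0.135]
[ 0.536 -0.016  0.136]
[ 0.538 -0.02   0.136]
[0.538 0.004 0.138]
[ 0.524 -0.029  0.139]
[ 0.521 -0.     0.139]
[ 0.54  -0.029  0.14 ]
[ 0.537 -0.016  0.14 ]
```

View pics/c3.png

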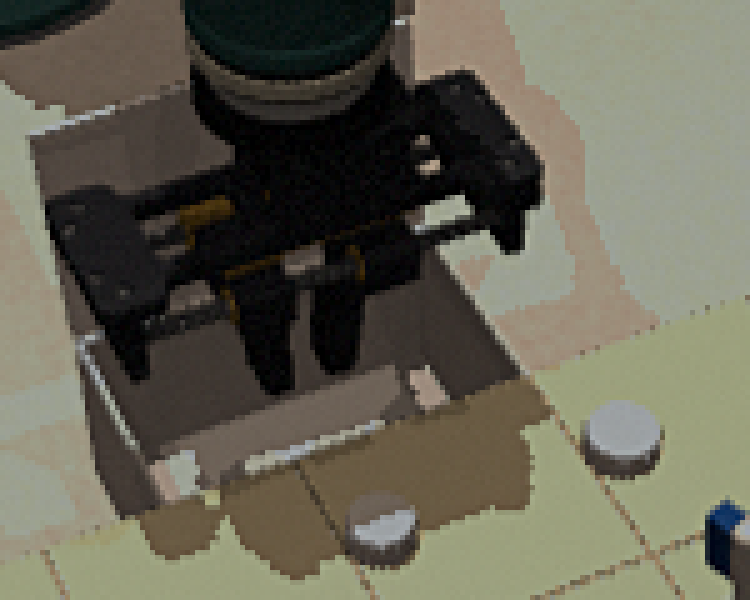

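Run:
```python
from h import *
for z in (.105,.115,.12,.125,.13,.135):
  print(z,[np.round(proj('scene',[.535,y,z])) for y in(-.024,.008)], [np.round(proj('scene',[.528,y,z])) for y in(-.016,.0)])
```

```text
0.105 [array([235., 176.]), array([248., 171.])] [array([237., 173.]), array([244., 171.])]
0.115 [array([235., 173.]), array([248., 168.])] [array([237., 170.]), array([244., 167.])]
0.12 [array([235., 172.]), array([248., 167.])] [array([237., 168.]), array([244., 166.])]
0.125 [array([235., 170.]), array([248., 165.])] [array([237., 167.]), array([243., 164.])]
0.13 [array([235., 169.]), array([248., 164.])] [array([237., 165.]), array([243., 163.])]
0.135 [array([234., 167.]), array([248., 162.])] [array([237., 164.]), array([243., 161.])]
```

The tips are about 20 mm higher than the TCP reading suggests: tip pixels (235,168)/(247,164) give z≈0.125, where the reading says 0.105. They passed over the cap, and nothing moved. I'll go back behind it and find the tiles by touch.

```bash
python3 -m pendant '[[0,0,25,0,18],[30,0,30,0,18],[60,0,30,0,18],[90,0,30,0,18],[115,0,30,0,18],[124,0,25,0,18],[124,0,10,0,18],[124,0,-2,0,18],[124,0,-8,0,18],[124,0,-8,0,18]]'; python3 -m pendant '[[0,0,-2,0,18],[0,0,-4,0,18],[0,0,-4,0,18]]'
```

```text
time_s: 6.28
tool_pos: [0.6492, -0.0077, 0.0934]
tcp_rot: [-0.707, 0.707, 0.002, -0.002]
contact_force: [-0.4, -0.0, -0.6]
width: 0.0154
time_s: 6.53
tool_pos: [0.6487, -0.0077, 0.0893]
tcp_rot: [-0.707, 0.707, 0.003, -0.003]
contact_force: [0.2, 0.1, -0.3]
width: 0.0159
```

Run:
```python
from h import *
s=ctrl.sense();print(s['tool_pos'],s['contact_force'])
im,d=ctrl.grab_frame('scene');cv2.imwrite('pics/c4.png',cv2.resize(im[120:240,190:340,::-1],None,fx=5,fy=5,interpolation=cv2.INTER_NEAREST))
```

```text
[ 0.64873942 -0.00769823  0.08934714] [ 0.19179185  0.07599259 -0.33354794]
```

View pics/c4.png

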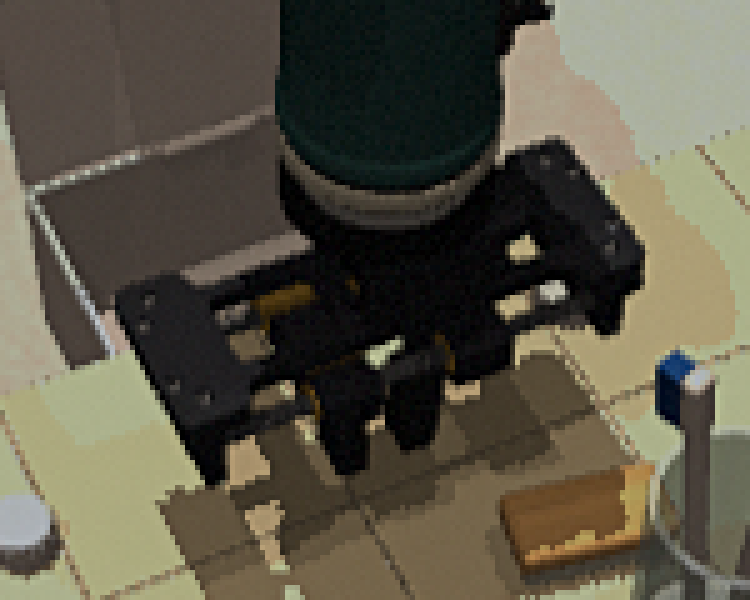

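Reading 0.089 without contact, below the tile height, which confirms the offset. Continuing down by touch.

```bash
for i in 1; do python3 -m pendant '[[4,0,-2,0,18],[4,0,-3,0,18],[4,0,-3,0,18]]'; done; python3 -m pendant '[[0,0,-1,0,18],[0,0,-2,0,18],[0,0,-2,0,18]]'
```

```text
time_s: 6.83
tool_pos: [0.6535, -0.0077, 0.087]
tcp_rot: [-0.707, 0.707, 0.002, -0.002]
contact_force: [-0.6, 0.6, -0.1]
width: 0.0158
time_s: 7.08
tool_pos: [0.6534, -0.0077, 0.0847]
tcp_rot: [-0.707, 0.707, 0.002, -0.002]
contact_force: [-0.3, -0.0, -0.0]
width: 0.0156
```

```bash
python3 -m pendant '[[0,0,-1,0,18],[0,0,-2,0,18],[0,0,-2,0,18]]';python3 -m pendant '[[0,0,-1,0,18],[0,0,-1.5,0,18],[0,0,-1.5,0,18]]'
```

```text
time_s: 7.33
tool_pos: [0.6531, -0.0077, 0.0824]
tcp_rot: [-0.707, 0.707, 0.002, -0.002]
contact_force: [-0.9, -0.4, -0.2]
width: 0.0159
time_s: 7.58
tool_pos: [0.653, -0.0077, 0.0806]
tcp_rot: [-0.707, 0.707, 0.003, -0.003]
contact_force: [0.3, 0.5, -0.1]
width: 0.0159
```

```bash
python3 -m pendant '[[0,0,-1,0,18],[0,0,-1,0,18]]';python3 -m pendant '[[0,0,-1,0,18],[0,0,-1,0,18]]';python3 -m pendant '[[0,0,-1,0,18],[0,0,-1,0,18]]'
```

```text
time_s: 7.75
tool_pos: [0.6528, -0.0077, 0.0795]
tcp_rot: [-0.707, 0.707, 0.003, -0.003]
contact_force: [0.2, -0.0, -0.1]
width: 0.0159
time_s: 7.92
tool_pos: [0.6526, -0.0077, 0.0782]
tcp_rot: [-0.707, 0.707, 0.003, -0.003]
contact_force: [0.1, 0.9, -0.0]
width: 0.0158
time_s: 8.08
tool_pos: [0.6525, -0.0077, 0.0769]
tcp_rot: [-0.707, 0.707, 0.003, -0.003]
contact_force: [-1.2, -0.6, 0.0]
width: 0.0156
```

Run:
```python
from h import *
s=ctrl.sense();print(s['tool_pos'],s['contact_force'])
im,d=ctrl.grab_frame('scene');cv2.imwrite('pics/c5.png',cv2.resize(im[120:240,190:340,::-1],None,fx=5,fy=5,interpolation=cv2.INTER_NEAREST))
```

```text
[ 0.65251872 -0.0076712   0.07694233] [-1.15771155 -0.61870244  0.0351273 ]
```

View pics/c5.png

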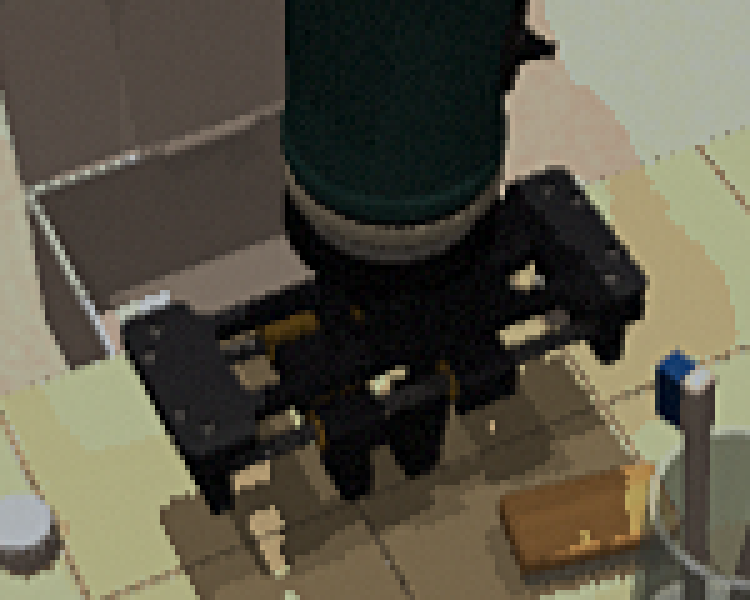

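Run:
```python
from h import *
for z in (.1,.103,.106,.11,.115,.12):
  print(z,[np.round(proj('scene',[x,y,z]),1) for x in (.652,.661) for y in(-.0245,.009)])
im,d=ctrl.grab_frame('scene')
v,u=np.mgrid[205:224,255:282];v=v.ravel();u=u.ravel()
P=unproj('scene',u,v,d[v,u]).reshape(19,27,3)
g=im[205:224,255:282].sum(2)
for r in range(19):print(205+r,' '.join('%3d'%(1000*P[r,c,2]) if g[r,c]<75 else ' . ' for c in range(27)))
```

```text
0.1 [array([257.9, 217.4]), array([272.6, 211.7]), array([259.9, 220.7]), array([274.6, 214.9])]
0.103 [array([258. , 216.5]), array([272.6, 210.8]), array([259.9, 219.8]), array([274.6, 214.1])]
0.106 [array([258. , 215.7]), array([272.7, 210. ]), array([259.9, 219. ]), array([274.7, 213.2])]
0.11 [array([258. , 214.6]), array([272.8, 208.8]), array([259.9, 217.9]), array([274.8, 212.1])]
0.115 [array([258. , 213.1]), array([272.8, 207.4]), array([259.9, 216.4]), array([274.8, 210.6])]
0.12 [array([258. , 211.7]), array([272.9, 205.9]), array([260., 215.]), array([274.9, 209.2])]
205 194 193 193 195 193 191 192 189 190 187 186 184 184 122 127 128 131 139 136 134 136 135 136 135  .   .   . 
206 191 192 191 190 190 191 187 188 187 183 184 182 181 119 123 127 131 134 136 134 131 134 133 130  .   .   . 
207 186 190 190 187 190 187 185 184 181 182 180 178 177 116 121 123 129 132 130 130 129 129 124  .   .   .   . 
208 183 188 187 184 185 184 181 181 179 177 177 175 176 112 116 123 127 128 127 127 126 127 124  .   .   .   . 
209 180 183 183 182 182 180 179 178 178 175  .   .   .  107 114 
[... 914 characters left out ...]
   .   .   .   .   .   .   . 
218  .   .   .  115 113 113 112 109  .   .   .   .   .   .   .   .   .   .   .   .   .   .   .   .   .   .   . 
219  .   .   .  105 109 110 106  .   .   .   .   .   .   .   .   .   .   .   .   .   .   .   .   .   .   .   . 
220  .   .   .   .   .   .   .   .   .   .   .   .   .   .   .   .   .   .   .   .   .   .   .   .   .   .   . 
221  .   .   .   .   .   .   .   .   .   .   .   .   .   .   .   .   .   .   .   .   .   .   .   .   .   .   . 
222  .   .   .   .   .   .   .   .   .   .   .   .   .   .   .   .   .   .   .   .   .   .   .   .   .   .   . 
223  .   .   .   .   .   .   .   .   .   .   .   .   .   .   .   .   .   .   .   .   .   .   .   .   .   .   .
```

Depth now puts the tips at z≈0.103, about 3 mm above the tiles. The TCP reading is about 26 mm low, so I'll work at reading z≈0.077. Sweeping the mid cap.

```bash
python3 -m pendant '[[-8,0,0,0,18],[-16,0,0,0,18],[-24,0,0,0,18],[-32,0,0,0,18],[-40,0,0,0,18],[-48,0,0,0,18],[-48,0,0,0,18]]';  python3 - <<'E'
from h import *
im,d=ctrl.grab_frame('scene');cv2.imwrite('pics/c6.png',cv2.resize(im[120:240,190:340,::-1],None,fx=5,fy=5,interpolation=cv2.INTER_NEAREST))
E
```

```text
time_s: 8.77
tool_pos: [0.6025, -0.0076, 0.0769]
tcp_rot: [-0.707, 0.707, 0.003, -0.003]
contact_force: [-0.1, 0.1, -0.5]
width: 0.0159
```

View pics/c6.png

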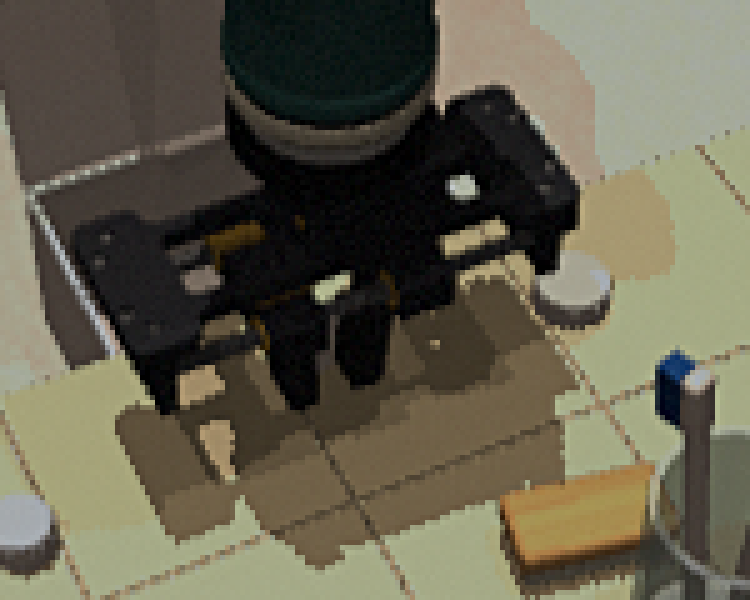

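The mid cap's old spot, crop (335,375), now holds only the fingers, so the cap is ahead of them. Sweeping on over the edge.

```bash
python3 -m pendant '[[-9,0,0,0,18],[-18,0,0,0,18],[-27,0,0,0,18],[-36,0,0,0,18],[-45,0,0,0,18],[-54,0,0,0,18],[-63,0,2,0,18],[-72,0,2,0,18],[-72,0,2,0,18]]'; python3 -m pendant '[[0,0,20,0,18],[0,0,40,0,18],[40,-30,80,0,18],[75,-60,115,7,18],[95,-90,115,14,18],[100,-120,115,21,18],[100,-150,115,28,18],[100,-180,115,35,18],[100,-200,115,42,18],[100,-200,115,49,18]]'
python3 - <<'E'
from h import *
print(ctrl.sense()['tool_pos'])
im,d=save('scene','s7.png')
for l in ['cap_wide_center','cap_mid_center','cap_narrow_center']:
    for r in ctrl.cut_out(l,'scene')[:3]:
        v,u=np.nonzero(r['pixels']&(d>0))
        if len(u)==0: continue
        P=unproj('scene',u,v,d[v,u]); print(l,round(r['score'],2),r['extent'],np.round(np.median(P,0),3),np.round(np.percentile(P,3,axis=0),3),np.round(np.percentile(P,97,axis=0),3))
E
```

```text
time_s: 9.57
tool_pos: [0.5294, -0.0076, 0.079]
tcp_rot: [-0.707, 0.707, 0.003, -0.003]
contact_force: [0.1, 0.3, -0.1]
width: 0.016
time_s: 10.4
tool_pos: [0.6296, -0.2124, 0.1939]
tcp_rot: [0.937, -0.349, -0.001, 0.005]
contact_force: [-0.2, 0.1, -0.8]
width: 0.0157
[ 0.62959007 -0.21238535  0.19388283]
cap_wide_center 0.76 [298.2, 174.0, 13.7, 12.7] [0.608 0.106 0.115] [0.59  0.093 0.102] [0.621 0.122 0.118]
cap_narrow_center 0.63 [188.4, 221.4, 14.3, 13.7] [ 0.628 -0.152  0.119] [ 0.612 -0.164  0.103] [ 0.637 -0.138  0.122]
```

View pics/s7.png

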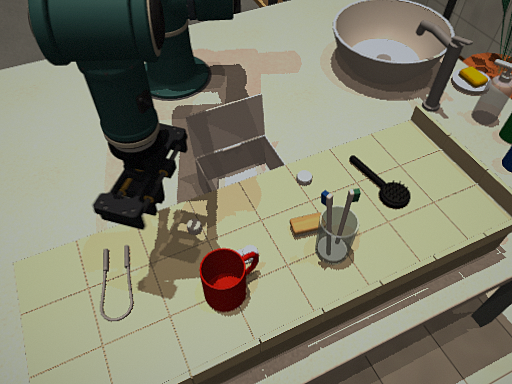

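The ledge now shows only wide (304,179) and narrow (195,227); mid has gone over the edge. Next the narrow cap: turn the jaws along x behind it.

```bash
python3 -m pendant '[[-7,10,0,7,18],[-7,10,0,14,18],[-7,10,-10,21,18],[-7,10,-30,28,18],[-7,10,-50,35,18],[-7,10,-70,41,18],[-7,10,-90,41,18],[-7,10,-105,41,18],[-7,10,-114,41,18],[-7,10,-116,41,18]]';python3 -m pendant '[[0,0,0,0,18],[0,0,0,0,18]]'
python3 - <<'E'
from h import *
print(ctrl.sense()['tool_pos'])
im,d=ctrl.grab_frame('scene');cv2.imwrite('pics/c8.png',cv2.resize(im[140:260,120:270,::-1],None,fx=5,fy=5,interpolation=cv2.INTER_NEAREST))
E
```

```text
time_s: 11.43
tool_pos: [0.6211, -0.1959, 0.0756]
tcp_rot: [1.0, -0.002, -0.002, 0.004]
contact_force: [0.4, 0.2, 0.3]
width: 0.0157
time_s: 11.6
tool_pos: [0.6215, -0.1955, 0.0762]
tcp_rot: [1.0, -0.002, -0.002, 0.004]
contact_force: [-0.0, 0.6, -0.2]
width: 0.0157
[ 0.62146965 -0.19548487  0.07619202]
```

View pics/c8.png

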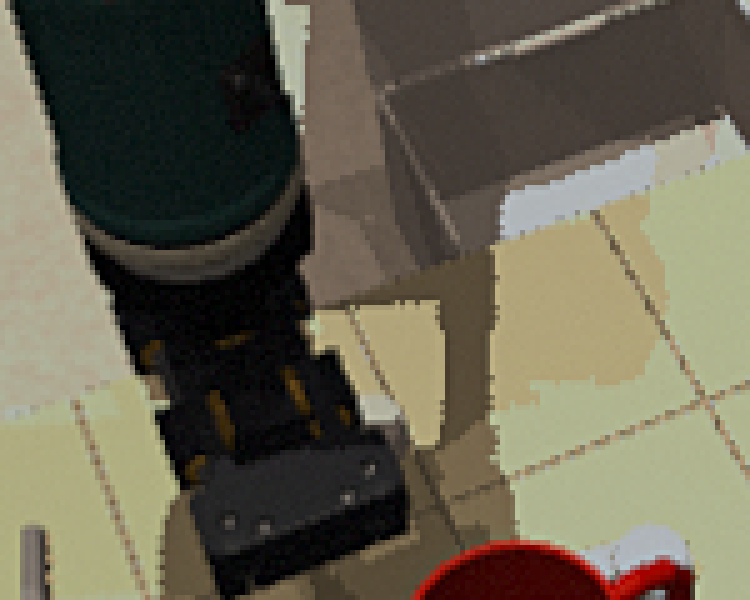

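The narrow cap peeks out at crop (390,420), right in front of the fingers; the gripper body is clear of the mug. Sweeping along +y.

```bash
python3 -m pendant '[[0,8,0.5,0,18],[0,16,0.5,0,18],[0,24,0.5,0,18],[0,32,0.5,0,18],[0,40,0.5,0,18],[0,48,0.5,0,18],[0,56,0.5,0,18],[0,64,0.5,0,18],[0,72,0.5,0,18],[0,72,0.5,0,18]]'
python3 - <<'E'
from h import *
print(ctrl.sense()['tool_pos'])
im,d=ctrl.grab_frame('scene');cv2.imwrite('pics/c9.png',cv2.resize(im[140:260,140:290,::-1],None,fx=5,fy=5,interpolation=cv2.INTER_NEAREST))
for r in ctrl.cut_out('cap_narrow_center','scene')[:3]:
        v,u=np.nonzero(r['pixels']&(d>0))
        P=unproj('scene',u,v,d[v,u]); print(round(r['score'],2),r['extent'],np.round(np.median(P,0),3),np.round(np.percentile(P,3,axis=0),3),np.round(np.percentile(P,97,axis=0),3))
E
```

```text
time_s: 12.48
tool_pos: [0.6217, -0.1221, 0.077]
tcp_rot: [1.0, -0.002, -0.001, 0.004]
contact_force: [-1.0, -0.6, -0.5]
width: 0.016
[ 0.62168954 -0.12206129  0.0770417 ]
0.24 [236.7, 245.8, 20.7, 16.5] [ 0.722 -0.081  0.117] [ 0.711 -0.095  0.106] [ 0.739 -0.063  0.12 ]
```

View pics/c9.png

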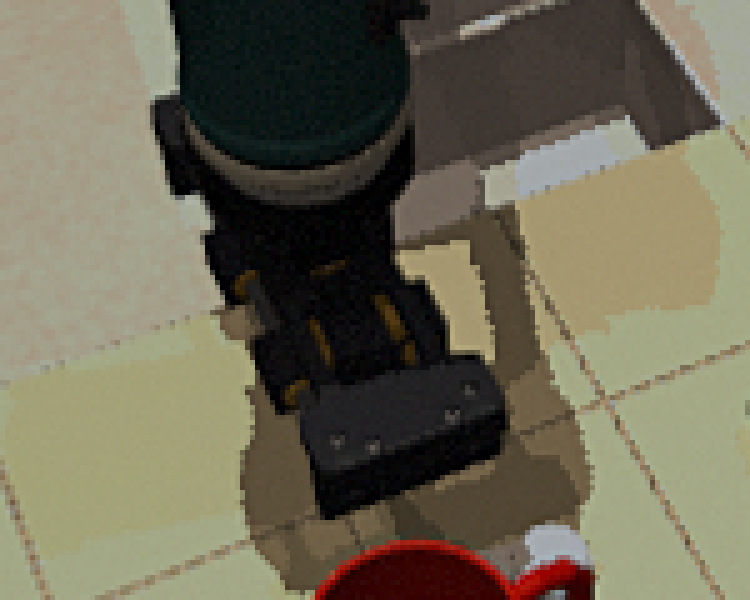

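The cap is hidden under the gripper body but not left behind. Continuing.

```bash
python3 -m pendant '[[0,8,0,0,18],[0,16,0,0,18],[0,24,0,0,18],[0,32,0,0,18],[0,40,0,0,18],[0,48,0,0,18],[0,56,0,0,18],[0,64,0,0,18],[0,68,0,0,18],[0,68,0,0,18]]';python3 -m pendant '[[0,-12,0,0,18],[0,-20,20,0,18],[10,-20,55,0,18],[40,0,90,-7,18],[40,0,90,-14,18],[40,10,90,-21,18],[40,20,90,-28,18],[40,30,90,-35,18],[40,30,90,-42,18],[40,30,90,-49,18]]';python3 - <<'E'
from h import *
print(ctrl.sense()['tool_pos'])
im,d=save('scene','s10.png')
for r in ctrl.cut_out('cap_narrow_center','scene')[:3]:
        v,u=np.nonzero(r['pixels']&(d>0))
        P=unproj('scene',u,v,d[v,u]); print(round(r['score'],2),r['extent'],np.round(np.median(P,0),3),np.round(np.percentile(P,3,axis=0),3),np.round(np.percentile(P,97,axis=0),3))
E
```

```text
time_s: 13.42
tool_pos: [0.6218, -0.0542, 0.0771]
tcp_rot: [1.0, -0.001, -0.001, 0.004]
contact_force: [-0.2, 0.0, -0.5]
width: 0.0159
time_s: 14.25
tool_pos: [0.6619, -0.025, 0.167]
tcp_rot: [0.908, -0.419, -0.003, 0.004]
contact_force: [-0.0, 0.9, -0.4]
width: 0.0158
[ 0.66185364 -0.02499733  0.1670496 ]
0.36 [243.9, 210.8, 6.9, 2.8] [ 0.632 -0.043  0.11 ] [ 0.623 -0.082  0.103] [ 0.726 -0.033  0.261]
0.15 [185.3, 100.6, 65.5, 94.5] [ 0.431 -0.029  0.112] [ 0.413 -0.082  0.004] [0.493 0.034 0.2  ]
```

View pics/s10.png

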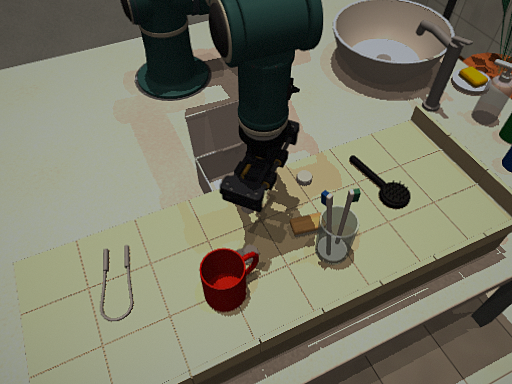

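```bash
python3 -m pendant '[[0,5,30,-7,18],[0,45,35,-14,18],[0,85,35,-21,18],[0,120,35,-28,18],[0,150,35,-35,18],[0,150,35,-41,18],[0,150,35,-41,18]]';python3 - <<'E'
from h import *
print(ctrl.sense()['tool_pos'],ctrl.sense()['tcp_rot'])
im,d=save('scene','s11.png')
for l in ['cap_wide_center','cap_narrow_center']:
    for r in ctrl.cut_out(l,'scene')[:2]:
        v,u=np.nonzero(r['pixels']&(d>0))
        P=unproj('scene',u,v,d[v,u]); print(l,round(r['score'],2),r['extent'],np.round(np.median(P,0),3),np.round(np.percentile(P,3,axis=0),3),np.round(np.percentile(P,97,axis=0),3))
E
```

```text
time_s: 14.93
tool_pos: [0.6618, 0.1256, 0.202]
tcp_rot: [-0.707, 0.707, 0.004, -0.002]
contact_force: [-0.6, -1.6, 0.6]
width: 0.0161
[0.66184944 0.12564931 0.20195222] [-0.70693762  0.70726152  0.00381956 -0.00239946]
cap_narrow_center 0.63 [241.6, 200.3, 13.7, 15.2] [ 0.627 -0.034  0.119] [ 0.612 -0.046  0.107] [ 0.636 -0.023  0.122]
cap_narrow_center 0.53 [238.5, 246.8, 19.2, 16.0] [ 0.721 -0.081  0.117] [ 0.711 -0.094  0.108] [ 0.739 -0.065  0.12 ]
```

View pics/s11.png

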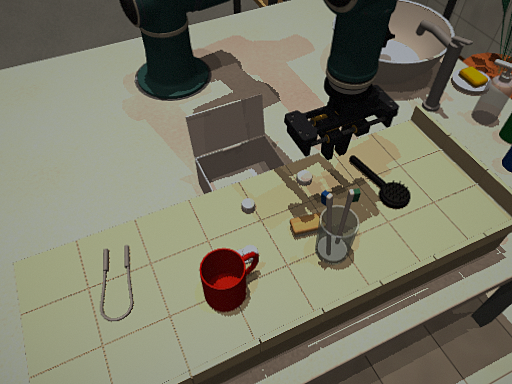

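The narrow cap is upright at (248,206), world ≈(0.623,-0.034), with the caddy straight in front. Moving behind it, then pushing to -x.

```bash
python3 -m pendant '[[0,-40,0,0,18],[0,-80,0,0,18],[0,-120,0,0,18],[0,-150,0,0,18],[0,-160,-30,0,18],[0,-160,-65,0,18],[0,-160,-95,0,18],[0,-160,-115,0,18],[0,-160,-124,0,18],[0,-160,-124,0,18]]';python3 -m pendant '[[-8,0,0,0,18],[-16,0,0,0,18],[-24,0,0,0,18],[-32,0,0,0,18],[-40,0,0,0,18],[-48,0,0,0,18],[-56,0,0,0,18],[-64,0,0,0,18],[-72,0,0,0,18],[-80,0,0,0,18]]'
```

```text
time_s: 15.92
tool_pos: [0.6604, -0.038, 0.0759]
tcp_rot: [0.707, -0.707, -0.005, 0.004]
contact_force: [0.3, 0.1, -0.3]
width: 0.0161
time_s: 16.75
tool_pos: [0.5796, -0.0379, 0.076]
tcp_rot: [0.707, -0.707, -0.005, 0.004]
contact_force: [0.5, -0.5, 1.4]
width: 0.016
```

```bash
python3 -m pendant '[[-9,0,0,0,18],[-18,0,0,0,18],[-27,0,1,0,18],[-36,0,1,0,18],[-45,0,1,0,18],[-53,0,1,0,18],[-53,0,1,0,18]]'; python3 -m pendant '[[0,0,25,0,18],[5,0,60,0,18],[30,25,100,7,18],[55,60,115,14,18],[70,100,115,21,18],[75,140,115,28,18],[78,180,115,35,18],[78,215,115,42,18],[78,230,115,49,18],[78,230,115,56,18]]';python3 - <<'E'
from h import *
print(ctrl.sense()['tool_pos'],ctrl.sense()['tcp_rot'])
im,d=save('scene','s12.png');save('top','t12.png')
for l in ['cap_wide_center','cap_narrow_center']:
    for r in ctrl.cut_out(l,'scene')[:2]:
        v,u=np.nonzero(r['pixels']&(d>0))
        P=unproj('scene',u,v,d[v,u]); print(l,round(r['score'],2),r['extent'],np.round(np.median(P,0),3),np.round(np.percentile(P,3,axis=0),3),np.round(np.percentile(P,97,axis=0),3))
E
```

```text
time_s: 17.33
tool_pos: [0.5246, -0.0379, 0.0767]
tcp_rot: [0.707, -0.707, -0.006, 0.004]
contact_force: [0.0, 0.1, -0.6]
width: 0.016
time_s: 18.17
tool_pos: [0.6026, 0.197, 0.1915]
tcp_rot: [0.958, -0.287, -0.003, 0.005]
contact_force: [-0.1, -0.7, 0.3]
width: 0.0158
[0.6025994  0.19701811 0.19154853] [ 0.95786796 -0.28714041 -0.00304962  0.00548229]
cap_wide_center 0.47 [297.3, 174.9, 15.4, 12.8] [0.609 0.106 0.115] [0.592 0.093 0.104] [0.621 0.121 0.118]
```

View pics/s12.png

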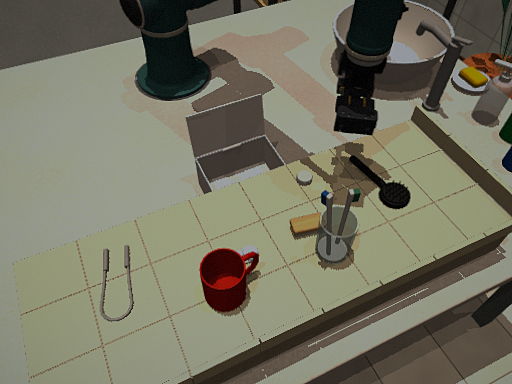

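View pics/t12.png

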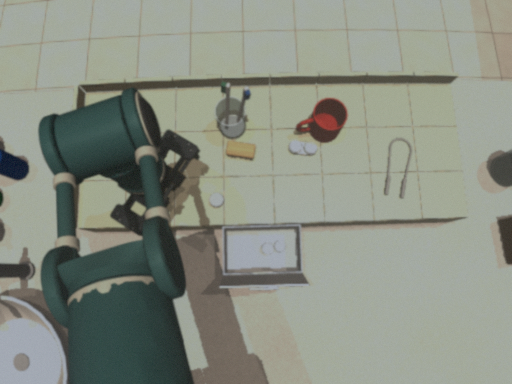

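The top view shows both the mid and narrow caps in the caddy at (267,249) and (280,246); only wide (217,200) is left. Next: jaws along x on its +y side.

```bash
python3 -m pendant '[[3,-20,0,7,18],[3,-35,0,14,18],[3,-45,-10,21,18],[3,-45,-25,28,18],[3,-45,-45,33,18],[3,-45,-65,33,18],[3,-45,-85,33,18],[3,-45,-102,33,18],[3,-45,-114,33,18],[3,-45,-114,33,18]]'
python3 - <<'E'
from h import *
print(ctrl.sense()['tool_pos'])
im,d=ctrl.grab_frame('scene');cv2.imwrite('pics/c13.png',cv2.resize(im[100:220,240:390,::-1],None,fx=5,fy=5,interpolation=cv2.INTER_NEAREST))
E
```

```text
time_s: 19.2
tool_pos: [0.6042, 0.1455, 0.0749]
tcp_rot: [1.0, -0.012, -0.003, 0.008]
contact_force: [-0.9, -1.2, -0.1]
width: 0.0162
[0.60420617 0.14553274 0.07491305]
```

View pics/c13.png

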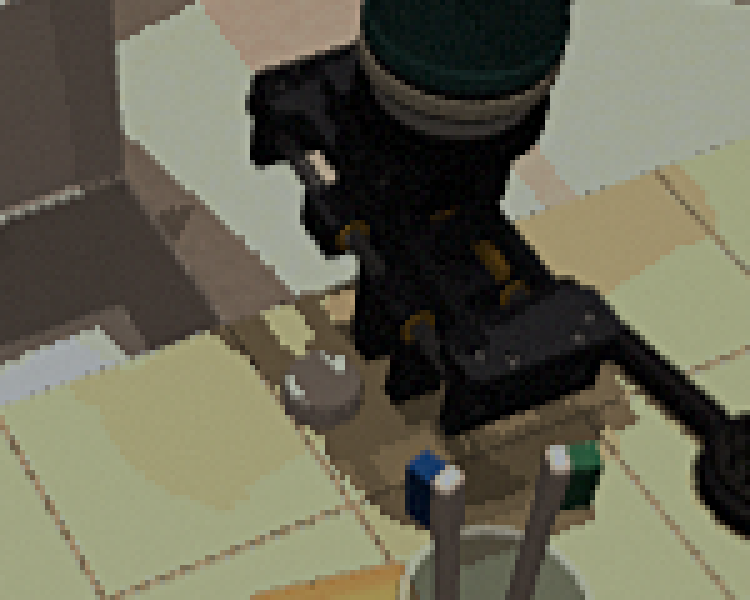

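The wide cap at crop (322,390) sits just in front of both fingertips; the hairbrush is clear. Sweeping along -y.

```bash
python3 -m pendant '[[1,-8,1.5,0,18],[1,-16,1.5,0,18],[1,-24,1.5,0,18],[1,-32,1.5,0,18],[1,-40,1.5,0,18],[1,-48,1.5,0,18],[1,-56,1.5,0,18],[1,-64,1.5,0,18],[1,-72,1.5,0,18],[1,-78,1.5,0,18]]'; python3 -m pendant '[[0,0,0,0,18],[0,12,0,0,18],[0,20,20,0,18],[20,40,60,-7,18],[50,70,110,-14,18],[50,90,120,-21,18],[50,110,120,-28,18],[50,120,120,-35,18],[50,120,120,-42,18],[50,120,120,-49,18]]';python3 - <<'E'
from h import *
print(ctrl.sense()['tool_pos'],ctrl.sense()['tcp_rot'])
im,d=save('scene','s14.png')
for l in ['cap_wide_center']:
    for r in ctrl.cut_out(l,'scene')[:2]:
        v,u=np.nonzero(r['pixels']&(d>0))
        P=unproj('scene',u,v,d[v,u]); print(l,round(r['score'],2),r['extent'],np.round(np.median(P,0),3),np.round(np.percentile(P,3,axis=0),3),np.round(np.percentile(P,97,axis=0),3))
E
```

```text
time_s: 20.08
tool_pos: [0.6059, 0.0669, 0.0779]
tcp_rot: [1.0, -0.012, -0.002, 0.008]
contact_force: [0.4, -1.2, 0.0]
width: 0.0161
time_s: 20.92
tool_pos: [0.6557, 0.1898, 0.1981]
tcp_rot: [0.904, -0.427, -0.005, 0.006]
contact_force: [0.3, -0.6, -0.1]
width: 0.0157
[0.65568704 0.18981062 0.19814506] [ 0.90430469 -0.42682142 -0.00503554  0.00558103]
cap_wide_center 0.66 [271.9, 184.4, 14.5, 12.6] [0.611 0.04  0.115] [0.595 0.026 0.104] [0.622 0.056 0.118]
```

View pics/s14.png

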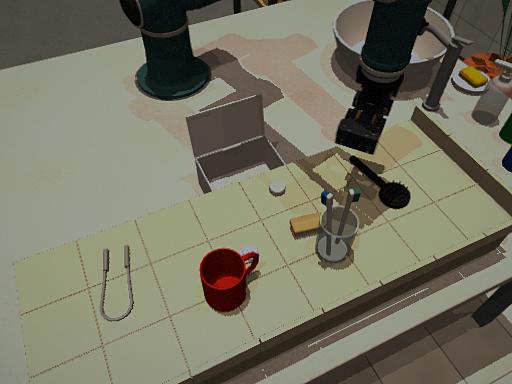

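The wide cap lies at (278,188), world ≈(0.607,0.041), in front of the caddy. Going behind it and pushing to -x.

```bash
python3 -m pendant '[[-1,-25,0,-7,18],[-1,-60,0,-14,18],[-1,-100,0,-21,18],[-1,-135,0,-28,18],[-1,-149,-25,-35,18],[-1,-149,-60,-39.5,18],[-1,-149,-90,-39.5,18],[-1,-149,-111,-39.5,18],[-1,-149,-120,-39.5,18],[-1,-149,-120,-39.5,18]]';python3 -m pendant '[[-8,0,0,0,18],[-16,0,0,0,18],[-24,0,0,0,18],[-32,0,0,0,18],[-40,0,0,0,18],[-48,0,0,0,18],[-56,0,0,0,18],[-64,0,0,0,18],[-72,0,0,0,18],[-80,0,0,0,18]]'
```

```text
time_s: 21.85
tool_pos: [0.6528, 0.04, 0.0758]
tcp_rot: [0.709, -0.705, -0.008, 0.005]
contact_force: [-0.1, 0.3, 0.5]
width: 0.0156
time_s: 22.68
tool_pos: [0.572, 0.04, 0.0758]
tcp_rot: [0.709, -0.705, -0.008, 0.005]
contact_force: [-0.3, 0.6, 0.2]
width: 0.0159
```

```bash
python3 -m pendant '[[-9,0,0,0,18],[-18,0,0,0,18],[-27,0,1,0,18],[-36,0,1,0,18],[-45,0,1,0,18],[-51,0,1,0,18],[-51,0,1,0,18]]'; python3 -m pendant '[[0,0,25,0,18],[5,0,60,0,18],[30,25,100,0,0],[55,60,115,0,0],[70,100,115,0,0],[75,140,115,0,0],[78,160,115,0,0],[78,160,115,0,0]]';python3 - <<'E'
from h import *
print(ctrl.sense()['tool_pos'],ctrl.sense()['tcp_rot'])
im,d=save('scene','s15.png');im,d=save('top','t15.png')
for l in ['cap_wide_center','lid']:
    for r in ctrl.cut_out(l,'top')[:4]:
        v,u=np.nonzero(r['pixels']&(d>0))
        P=unproj('top',u,v,d[v,u]); print(l,round(r['score'],2),r['extent'],np.round(np.median(P,0),3),np.round(np.percentile(P,3,axis=0),3),np.round(np.percentile(P,97,axis=0),3))
E
```

```text
time_s: 23.27
tool_pos: [0.5194, 0.04, 0.0766]
tcp_rot: [0.709, -0.705, -0.009, 0.006]
contact_force: [0.5, -0.8, -0.5]
width: 0.0158
time_s: 23.93
tool_pos: [0.5988, 0.2058, 0.192]
tcp_rot: [0.711, -0.703, -0.009, 0.004]
contact_force: [0.3, 0.7, -0.6]
width: 0.0004
[0.59876667 0.20575445 0.19204447] [ 0.710899   -0.70322415 -0.00917996  0.00375894]
lid 0.67 [220.4, 270.7, 87.9, 18.7] [0.422 0.01  0.168] [ 0.407 -0.073  0.095] [0.436 0.091 0.201]
lid 0.58 [380.7, 141.8, 30.9, 55.9] [ 0.65  -0.318  0.105] [ 0.601 -0.352  0.101] [ 0.74  -0.282  0.11 ]
lid 0.49 [215.8, 85.8, 37.1, 55.2] [0.786 0.068 0.177] [0.749 0.032 0.107] [0.813 0.099 0.298]
lid 0.49 [155.9, 139.9, 13.4, 21.7] [0.722 0.235 0.115] [0.657 0.194 0.1  ] [0.747 0.245 0.285]
```

View pics/s15.png

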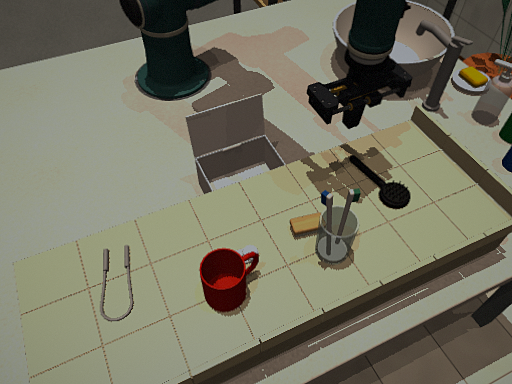

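View pics/t15.png

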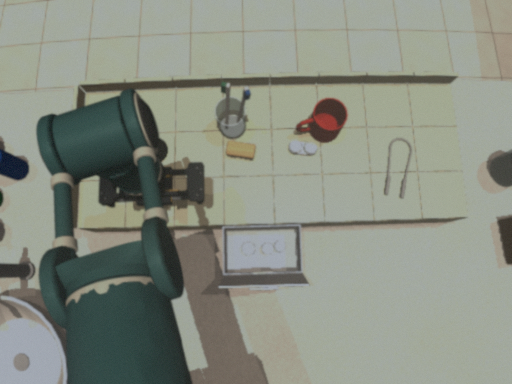

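All three caps are in the caddy, seen in the top view at (248,249), (266,249) and (279,247), and the lid still stands. I'll bring the shut fingers round its left end, behind it.

```bash
python3 -m pendant '[[-30,0,0,0,0],[-60,0,0,0,0],[-90,0,0,0,0],[-120,0,0,0,0],[-150,0,0,0,0],[-180,0,0,0,0],[-205,0,0,0,0],[-222,0,-15,0,0],[-222,0,-40,0,0],[-222,0,-50,0,0]]';python3 -m pendant '[[0,0,0,0,0],[0,0,0,0,0]]';  python3 - <<'E'
from h import *
print(ctrl.sense()['tool_pos'],ctrl.sense()['joints'])
im,d=save('scene','s16.png')
E
```

```text
time_s: 24.97
tool_pos: [0.3729, 0.1973, 0.139]
tcp_rot: [0.709, -0.705, -0.009, 0.007]
contact_force: [-0.7, 0.2, 0.0]
width: 0.0004
time_s: 25.13
tool_pos: [0.3722, 0.1961, 0.1383]
tcp_rot: [0.708, -0.706, -0.009, 0.008]
contact_force: [-0.3, 0.3, -0.2]
width: 0.0008
[0.37224534 0.19607309 0.13834035] [ 0.41574436 -0.15505626  2.18494316  0.0124159   1.13394988  1.97717906]
```

View pics/s16.png

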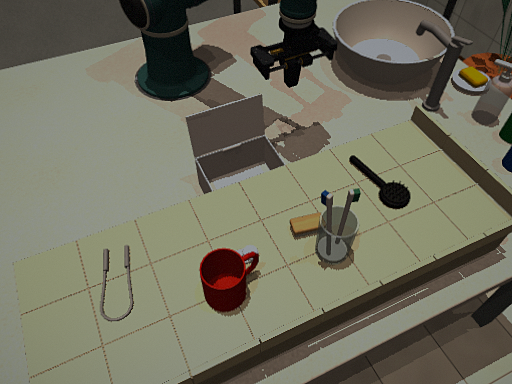

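The fingers hang beside the lid's left end, at about (290,75), clear of it. Sliding in behind the lid.

```bash
python3 -m pendant '[[1,-25,0,0,0],[2,-50,0,0,0],[3,-75,0,0,0],[3,-100,0,0,0],[3,-121,0,0,0],[3,-121,0,0,0]]';  python3 - <<'E'
from h import *
print(ctrl.sense()['tool_pos'],ctrl.sense()['contact_force'])
im,d=ctrl.grab_frame('scene');cv2.imwrite('pics/c17.png',cv2.resize(im[30:210,160:370,::-1],None,fx=3.3,fy=3.3,interpolation=cv2.INTER_NEAREST))
E
```

```text
time_s: 25.68
tool_pos: [0.3776, 0.073, 0.1406]
tcp_rot: [0.707, -0.707, -0.008, 0.007]
contact_force: [-0.7, -0.8, 0.3]
width: 0.0004
[0.37763601 0.07299465 0.14064874] [-0.72010105 -0.75327753  0.31617879]
```

View pics/c17.png

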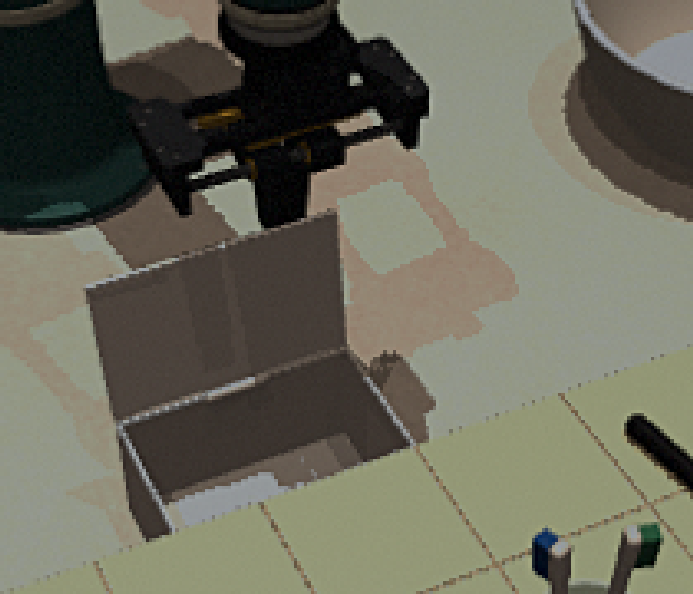

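Run:
```python
from h import *
im,d=ctrl.grab_frame('scene')
v,u=np.mgrid[40:110,190:300];v=v.ravel();u=u.ravel();k=d[v,u]>0;v,u=v[k],u[k]
P=unproj('scene',u,v,d[v,u]);dark=im[v,u].sum(1)<110
for y0 in np.arange(-.03,.19,.01):
    m=dark&(abs(P[:,1]-y0)<.005)&(P[:,0]>.32)&(P[:,0]<.46)&(P[:,2]>.12)&(P[:,2]<.35)
    if m.sum(): i=np.argmin(P[m][:,2]); print(round(y0,2),np.round(P[m][i],3),m.sum())
```

```text
-0.02 [ 0.399 -0.017  0.256] 103
-0.01 [ 0.354 -0.011  0.234] 182
0.0 [0.409 0.001 0.247] 124
0.01 [0.405 0.006 0.245] 79
0.02 [0.405 0.018 0.244] 77
0.03 [0.404 0.025 0.244] 91
0.04 [0.374 0.045 0.232] 191
0.05 [0.412 0.049 0.236] 215
0.06 [0.372 0.061 0.176] 367
0.07 [0.386 0.075 0.181] 196
0.08 [0.388 0.079 0.181] 266
0.09 [0.388 0.086 0.185] 189
0.1 [0.414 0.101 0.239] 155
0.11 [0.41  0.105 0.237] 100
0.12 [0.405 0.12  0.245] 37
0.13 [0.407 0.134 0.247] 39
0.14 [0.404 0.142 0.245] 121
0.15 [0.4   0.152 0.234] 174
0.16 [0.413 0.158 0.236] 115
0.17 [0.393 0.166 0.274] 5
```

Body underside is at z≈0.234, clear of the lid top (0.20). Pushing +x gently.

```bash
python3 -m pendant '[[6,0,0,0,0],[12,0,0,0,0],[18,0,0,0,0],[24,0,0,0,0],[30,0,0,0,0],[36,0,0,0,0],[42,0,0,0,0],[48,0,0,0,0],[54,0,0,0,0],[58,0,0,0,0]]';  python3 - <<'E'
from h import *
print(ctrl.sense()['tool_pos'],ctrl.sense()['contact_force'])
im,d=ctrl.grab_frame('scene');cv2.imwrite('pics/c18.png',cv2.resize(im[30:210,160:370,::-1],None,fx=3.3,fy=3.3,interpolation=cv2.INTER_NEAREST))
E
```

```text
time_s: 26.62
tool_pos: [0.4364, 0.0754, 0.1404]
tcp_rot: [0.707, -0.707, -0.008, 0.006]
contact_force: [0.1, -0.1, 0.2]
width: 0.0006
[0.43640801 0.07537634 0.14041649] [ 0.148417   -0.14453529  0.1644175 ]
```

View pics/c18.png

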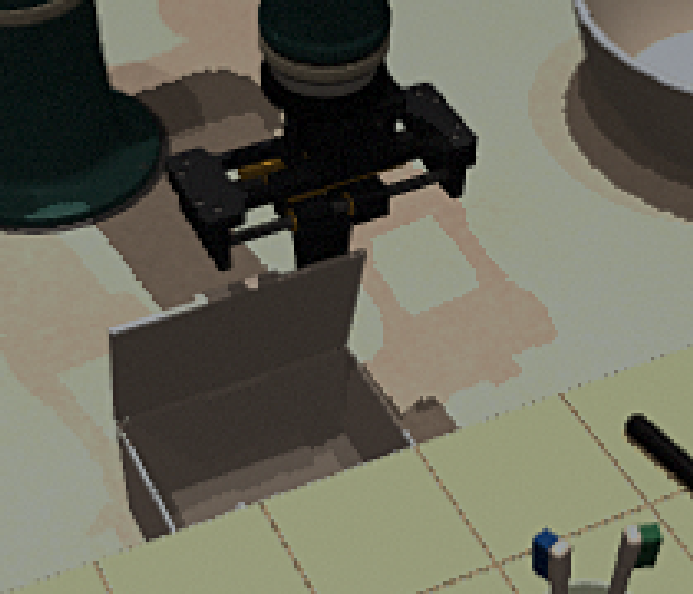

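The lid has turned past upright, its top edge now tilted toward the ledge. Letting it fall and then looking.

```bash
python3 -m pendant '[[8,0,0,0,0],[14,0,0,0,0],[18,0,0,0,0],[18,0,0,0,0],[18,0,0,0,0],[18,0,0,0,0],[18,0,0,0,0]]';  python3 - <<'E'
from h import *
print(ctrl.sense()['tool_pos'],ctrl.sense()['contact_force'])
im,d=ctrl.grab_frame('scene');cv2.imwrite('pics/c19.png',cv2.resize(im[30:210,160:370,::-1],None,fx=3.3,fy=3.3,interpolation=cv2.INTER_NEAREST))
E
```

```text
time_s: 27.25
tool_pos: [0.4546, 0.0753, 0.1405]
tcp_rot: [0.707, -0.707, -0.008, 0.006]
contact_force: [0.5, -0.0, -0.2]
width: 0.0004
[0.45463545 0.07532958 0.14046807] [ 0.51819155 -0.01137288 -0.15355883]
```

View pics/c19.png

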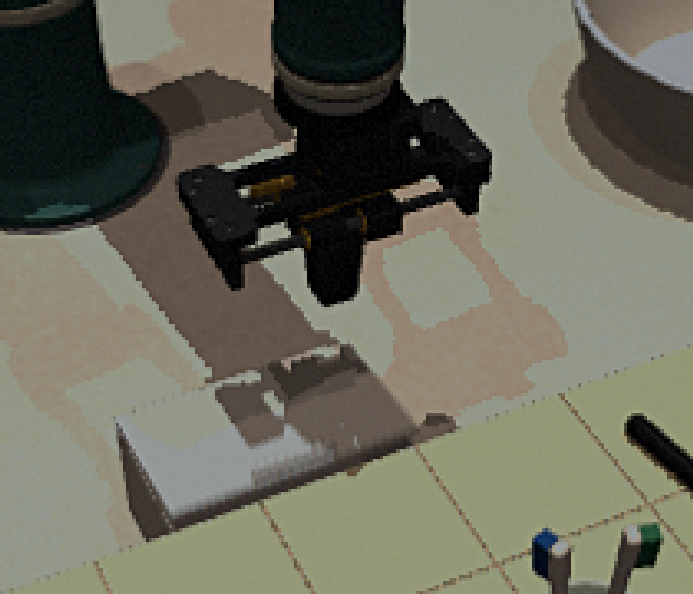

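The lid lies flat on the caddy. Moving the arm up and aside for a final check.

```bash
python3 -m pendant '[[0,0,30,0,0],[0,0,60,0,0],[0,35,80,0,0],[0,70,90,0,0],[0,105,90,0,0],[0,140,90,0,0],[0,175,90,0,0],[0,200,90,0,0],[0,200,90,0,0],[0,200,90,0,0]]';  python3 - <<'E'
from h import *
s=ctrl.sense();print(s['tool_pos'],s['time_s'])
im,d=save('top','t20.png');im2,d2=save('scene','s20.png')
v,u=np.nonzero(d>0);P=unproj('top',u,v,d[v,u]);m=(P[:,0]>.44)&(P[:,0]<.54)&(P[:,1]>-.07)&(P[:,1]<.085)
A=np.c_[P[m][:,:2],np.ones(m.sum())];c=np.linalg.lstsq(A,P[m][:,2],rcond=None)[0];print('lid slope',np.round(c,3),np.median(P[m][:,2]))
for n,D in(('top',d),('scene',d2)):
  for l in ['mug','brush_holder','hairbrush','tongue_cleaner','lens_case','nail_brush']:
    for r in ctrl.cut_out(l,n)[:1]:
        v,u=np.nonzero(r['pixels']&(D>0))
        if len(u): print(n,l,round(r['score'],2),r['extent'],np.round(np.median(unproj(n,u,v,D[v,u]),0),3))
E
```

```text
time_s: 28.13
tool_pos: [0.4541, 0.2762, 0.2302]
tcp_rot: [0.708, -0.706, -0.008, 0.007]
contact_force: [-0.1, -0.2, 0.0]
width: 0.0003
[0.45412234 0.276168   0.23024099] 28.1333
lid slope [0.004 0.002 0.095] 0.09707855485038375
top mug 0.87 [293.6, 97.8, 55.2, 43.4] [ 0.778 -0.147  0.142]
top brush_holder 0.57 [215.7, 86.1, 36.6, 53.7] [0.786 0.068 0.177]
top hairbrush 0.59 [139.4, 136.8, 27.5, 68.1] [0.711 0.247 0.116]
top tongue_cleaner 0.88 [385.3, 145.3, 20.6, 53.4] [ 0.629 -0.319  0.107]
top lens_case 0.69 [285.3, 141.9, 30.3, 15.0] [ 0.72  -0.093  0.114]
top nail_brush 0.58 [226.8, 139.4, 30.1, 18.3] [0.716 0.051 0.126]
scene mug 0.82 [199.7, 248.7, 58.5, 62.8] [ 0.763 -0.145  0.151]
scene brush_holder 0.85 [314.1, 190.6, 46.4, 74.8] [0.79  0.062 0.18 ]
scene tongue_cleaner 0.63 [100.6, 246.0, 33.8, 74.0] [ 0.674 -0.322  0.107]
scene lens_case 0.44 [235.3, 245.2, 24.0, 16.3] [ 0.721 -0.081  0.117]
scene nail_brush 0.56 [290.6, 209.5, 32.7, 26.3] [0.721 0.043 0.127]
```

View pics/t20.png

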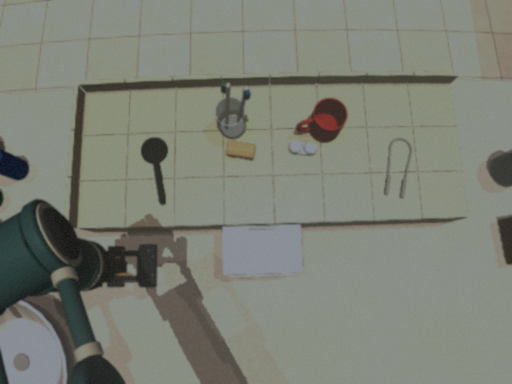

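The lid is flat over the caddy (columns 222–301), the tiles hold no caps, and the bystanders are where they were. The arm is clear. Handing in.

```bash
python3 -c "
from plant import ctrl
print(ctrl.finish_job())"
```

```text
the job is handed in; nothing more can be done
None
```

All three caps are in the caddy and its lid is shut. I swept each one along the tiles and over the front edge with the fingertips, then pushed the lid over from behind. The job was handed in at about 28 s on the robot's clock.

**Last checks:**
- **Caps:** the top view showed all three in the caddy before the lid was pushed, and none on the ledge afterwards.
- **Lid:** its surface measured flat (slope under 0.005, height 0.097 m), and the arm was clear of it.
- **Other things:** the mug, brush holder, lens case, nail brush and hairbrush measured within about 1 mm of their first readings. The hairbrush was only found in the top view at the end.
- **Tongue cleaner:** its top-view median disagreed by about 20 mm. The gripper stayed clear of it, it looks unmoved in the pictures and the scene camera differs by only 6 mm. I put this down to the network's mask missing part of it.

**What went wrong:** the first sweep passed over the mid cap without touching it. The fingertips sat about 26 mm higher than the TCP reading said, so I measured their height with the camera and lowered the later sweeps to match.

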